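# Hold the spare-bulb case open

## Robot

A 7-joint arm with a two-finger parallel gripper is mounted at the origin on the work surface. World frame = base frame: x ahead of the robot, y to its left, z up, the work surface at z = 0. Lengths are in m, angles in rad, forces in N, time in s.
With the tool pointing down it reaches from about 0.4 to 0.85 m from the base axis. Payload 10.4 kg.
Tool frame: the origin (TCP) lies between the finger pads; the fingertips stand 11 mm ahead of it and the grasp point (between the pads) lies 8 mm behind it; x points along the fingers, y is the direction in which the jaws open and shut, and the axes are right-handed (so a half turn about x gives the same grasp; the last joint's range is limited). The gripper opens to 87 mm and grips with 3 to 60 N. Pads are 19 mm wide; open, the fingers measure 117 mm over their backs; the gripper's body (75 mm by 190 mm) begins 51 mm behind the grasp point.
Start: joints at [1.197, 0.332, -0.065, 1.46, 0.022, 1.35, -0.088], TCP at [0.215, -0.587, 0.234] pointing down, gripper open.
Joint ranges: [-2.6, 2.6], [-0.5, 2.12], [-1.47, 1.34], [0.16, 2.42], [-1.27, 4.41], [0.06, 2.06], [-2.6, 2.6]. Speed limits (rad/s): [2.22, 2.22, 2.79, 2.79, 3.14, 3.14, 3.14].

## Interface

Orientations are given as a unit quaternion [x, y, z, w].
In Python, from bench import r, cams, ticket gives the robot as it stands. The module is installed in compiled form; this text tells all that it offers.
- The arm moves only by the tool drive_tool, never from a script. Its argument "moves" is text: rows parted by semicolons, each of 5 numbers parted by spaces: the shift along the world's x, y, z in m, then the turn about the world's z in degrees, then the closure, from 0 (fully open) to 1 (shut). In form: x y z twist grip; .... A call has 1 to 20 rows; each row shifts and turns the commanded pose from where the row before left it; what a row does not reach is not made up. A row lasts 1/8 s, in which the tool goes at most 62.5 mm and 10.7 degrees, less where a joint would pass 70% of its speed; a pose out of reach is approached as far as the arm can. A call is refused whole if a number of a shift passes 0.0625 or a number of a turn 10.7, either way. A call with a gripper value outside its range is refused whole. The fingers move at their own pace and stop on an object; "newtons" is the grip in N (left out, the last holds). Time passes only in rows, so rows that do not move let the fingers close. It gives the time, the measured TCP pose, the force and the opening at its end, in the units of the state.
- r.read_state(): the state, without advancing time (a new reading comes with each control period).
- cams.camera(name): name is "scene" or "top" or "wrist"; returns a dict with "color" (384x512x3 uint8, red, green, blue), "fx", "fy", "cx", "cy" (pixels), "distortion" ([k1, k2, p1, p2, k3] as OpenCV has them; the pictures are not rectified), "extrinsics" (4x4, takes a point from camera to world coordinates). Camera axes: x right, y down, z forward; pixel columns grow to the right and rows downward; lengths in m; the calibration is good to about 2 mm. A picture is of the moment at which its call begins. There is no depth.
- ticket.close_job(): hands the job in, once; it reports no verdict.
The state is a dict: "time": time; "joint_positions": joint angles; "joint_vel": joint speeds; "joint_torque": joint torques, N m; "ee_pos": TCP position; "eef_rot": TCP orientation; "ft_force": force on the tool from outside, world axes, zero at the start; "torque": the same for the moment, N m; "width": finger opening in m.
Only numpy, scipy, OpenCV 4.12 (cv2) and the standard library are available. Lean on these libraries where they do the work, as an engineer would, in place of code of your own. Each camera call takes 0.05 s, during which the arm holds its last target.

## Task

Open the green spare-bulb case so that someone can take out a bulb: turn the two wing knobs on the ledge in front of its lid clockwise, one after the other, each fully round to its end stop, then lift the lid and hold it open at 60 degrees from shut. The lid falls shut if it is let go, so finish while the gripper is still holding it still at that angle. Leave the ramekin and the carton where they are and do not knock the lamp.

Things in the scene. Friction and masses are not known exactly. Their poses are not given: they have to be found in the camera images.
- case: Green plastic spare-bulb case, fixed to the rubber mat (mat 3 mm thick on the shelf board). Tub 130 (x) x 250 (y) x 100 mm high (x from -60 to +70 mm), and on its -x side (towards the robot) a ledge 42 mm deep, 250 mm wide, top at z = 100 mm, which carries the two wing knobs. Origin: underside, 5 mm to the -x side of the tub's middle; x points from the ledge to the lid's hinge, y along the hinge, z up. It stands level; its place and yaw vary.
- lid (a joint): Angle of the case's green lid about its hinge in rad: 0 shut, grows as the free edge (on the robot's side) rises, 1.047 = 60 degrees, stop at 1.75. The lid (130 x 250 x 6 mm, about 0.2 to 0.35 kg, nearly frictionless hinge) falls shut when let go. Shut, its upper face is 106.5 mm above the case's underside. While a latch tongue lies over it, it cannot be lifted.
- lid_hinge (a point): Point on the lid's hinge line, middle of its length: 70 mm along the case's +x and 100.5 mm above the case's underside; the hinge line runs along the case's y.
- lid_pull (a point): Centre of the lid's pull: a horizontal round bar, 20 mm thick, 34 mm long along the case's y, on a narrow stem (18 mm wide in y) in the middle of the lid, 22 mm from its free edge. Shut, it is 108 mm to the -x side of the hinge line and 40 mm above it (34 mm above the lid's upper face), and it turns with the lid about the hinge. Pinched by its two flat ends (34 mm apart along y) it can pivot between the fingers while the lid swings, so the gripper may keep pointing down.
- latch_left (a joint): Turn of the wing knob at the case's +y end in rad, clockwise seen from above: 0 = its steel tongue points to the case's +x, over the lid (fastened); 1.57 = end stop, tongue along the case's -y (free). Starts 0.1 to 0.35. Stiff friction of about 0.06 N m, stays where it is left.
- latch_right (a joint): The same for the wing knob at the case's -y end.
- latch_left_grip (a point): On the vertical axis of the knob at the +y end (case frame x = -81, y = +90 mm), at a good height to grip: 135.5 mm above the case's underside. The black wing is a bar 38 mm long (along the tongue), 12 mm wide, 32 mm high; this point is 10 mm below its top and 22 mm above the tongue, which is 5 mm thick, 15 mm wide and reaches 33 mm from the axis.
- latch_right_grip (a point): The same for the knob at the -y end (case frame x = -81, y = -90 mm).
- ramekin: Small loose glass ramekin, 80 mm across, 45 mm high, on the mat beside the case; origin at the centre of its underside. Leave it.
- carton: Loose plain cardboard bulb carton, 75 x 75 x 85 mm high, on the mat on the other side of the case; origin at the centre of its underside. Leave it.
- lamp: Aluminium clamp-on lamp, about 0.34 m high, fixed on the wooden strip behind the mat, its shade leaning towards the robot; origin on the shelf board below its shade, 100 mm to the -x side of its clamp (the shade, 120 mm across, hangs over the origin, its lower rim about 0.2 m above the board). Do not knock it.
Not all that is in view belongs to the job. Of the things that look like the carton, the middle-sized one is meant. Of the things that look like the ramekin, take the one that is farthest to the robot's left at the start.

How it is judged:
By the outcome, as a careful person would: the job done as asked, in the order asked, and still so for the second after the job is handed in, while the arm keeps its last pose, push and grip.
It also fails if it takes over 58 s, if anything falls off the work surface, if the arm or the gripper's body presses on something with over 40 N, if the wrist force passes 120 N, or if a joint passes its speed limit or range.

## Working session

There is one attempt and no reset: what is moved stays moved. The work goes in short steps, Python scripts to look and compute and a tool call to move; the robot and the scene stay as the last step left them, time stands still between calls to the robot, and variables do not carry over. Pictures are saved under pics/ and viewed, and the job is handed in when it is done.

Besides the shell and the picture viewer there is one more tool, called after ">>>" in YAML: its name, and indented under it one key for each argument. drive_tool: Moves the arm, as the interface text tells. Its arguments: {"type":"object","properties":{"moves":{"type":"string"},"newtons":{"type":"number"}},"required":["moves"]}

```bash
mkdir -p pics; ls
python3 - <<'E'
from bench import r,cams,ticket
import cv2,numpy as np
s=r.read_state();print({k:np.round(v,3).tolist() for k,v in s.items()})
for n in ["scene","top","wrist"]:
    c=cams.camera(n);cv2.imwrite(f"pics/a_{n}.png",c["color"][:,:,::-1]);print(n,c["fx"],c["fy"],c["cx"],c["cy"],c["distortion"],np.round(c["extrinsics"],4).tolist())
E
```

```text
pics
{'time': 0.0, 'joint_positions': [1.197, 0.333, -0.065, 1.461, 0.022, 1.35, -0.088], 'joint_vel': [-0.001, 0.001, -0.002, 0.001, 0.001, 0.0, 0.001], 'joint_torque': [0.0, -62.326, 0.025, -38.99, -0.061, 0.04, 0.0], 'ee_pos': [0.215, -0.587, 0.233], 'eef_rot': [-0.696, -0.124, 0.696, -0.123], 'ft_force': [-0.29, 0.239, 0.552], 'torque': [0.028, -0.021, -0.006], 'width': 0.087}
scene 387.50546075863156 387.50546075863156 254.92683359314427 189.6575901492688 [-0.06594047  0.          0.          0.          0.        ] [[-0.6506, 0.5149, -0.5582, 1.2097], [0.7594, 0.4448, -0.4748, 0.5988], [0.0038, -0.7328, -0.6804, 0.8864], [0.0, 0.0, 0.0, 1.0]]
top 428.4126577769061 428.4126577769061 255.9744895892356 183.88221778597307 [-0.07329049  0.          0.          0.          0.        ] [[-0.0265, -0.9967, 0.077, 0.4857], [-0.9996, 0.0271, 0.0072, 0.057], [-0.0093, -0.0768, -0.997, 1.2234], [0.0, 0.0, 0.0, 1.0]]
wrist 314.80618723203065 314.80618723203065 251.36410902935995 194.10372246803945 [-0.02392677  0.          0.          0.          0.        ] [[0.3428, -0.8958, -0.2828, 0.2925], [-0.9394, -0.3272, -0.1023, -0.5588], [-0.0009, 0.3007, -0.9537, 0.3847], [0.0, 0.0, 0.0, 1.0]]
```

View pics/a_top.png

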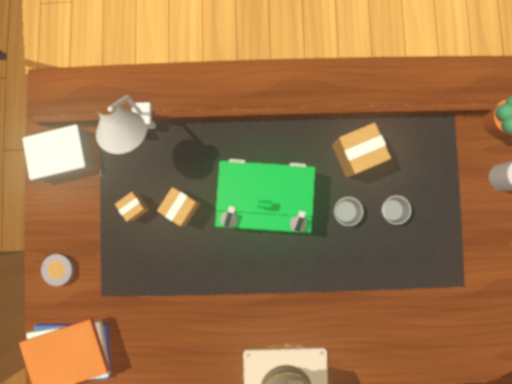

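View pics/a_scene.png

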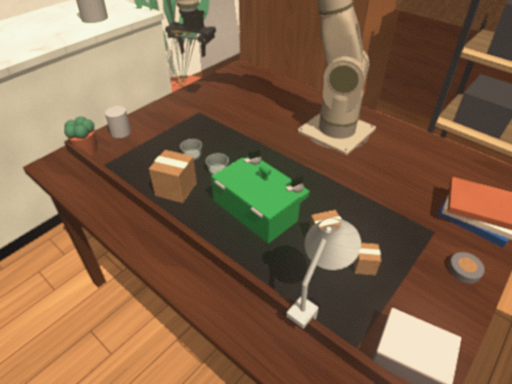

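```bash
cat > h.py <<'E'
from bench import r,cams,ticket
import cv2,numpy as np
def KD(c): return np.array([[c["fx"],0,c["cx"]],[0,c["fy"],c["cy"]],[0,0,1]]),np.array(c["distortion"])
def proj(c,P):
    E=np.linalg.inv(c["extrinsics"]);K,D=KD(c)
    return cv2.projectPoints(np.array(P,float).reshape(-1,3),cv2.Rodrigues(E[:3,:3])[0],E[:3,3],K,D)[0].reshape(-1,2)
def ray(c,uv):
    K,D=KD(c);n=cv2.undistortPoints(np.array(uv,float).reshape(-1,1,2),K,D).reshape(-1,2)
    E=np.array(c["extrinsics"]);d=np.c_[n,np.ones(len(n))]@E[:3,:3].T
    return E[:3,3],d
def onz(c,uv,z):
    o,d=ray(c,uv);return o+d*((z-o[2])/d[:,2])[:,None]
def tri(c1,u1,c2,u2):
    o1,d1=ray(c1,u1);o2,d2=ray(c2,u2);d1=d1[0];d2=d2[0]
    t=np.linalg.lstsq(np.c_[d1,-d2],o2-o1,rcond=None)[0]
    a=o1+t[0]*d1;b=o2+t[1]*d2;return (a+b)/2,np.linalg.norm(a-b)
E
python3 - <<'E'
from h import *
for n in ["scene","top"]:
    c=cams.camera(n);print(n,proj(c,[[0,0,0],[0.215,-0.587,.234],[.5,0,0]]))
    im=c["color"][:,:,::-1]
    if n=="top": cv2.imwrite("pics/b.png",cv2.resize(im[130:270,90:430],None,fx=2.3,fy=2.3,interpolation=cv2.INTER_CUBIC))
    else: cv2.imwrite("pics/b2.png",cv2.resize(im[130:290,130:400],None,fx=2.9,fy=2.9,interpolation=cv2.INTER_CUBIC))
E
```

```text
scene [[336.11563631 130.48482775]
 [192.1081235   51.78580202]
 [256.00769703 195.0196248 ]]
top [[284.89807088 389.10086622]
 [537.57625332 323.90261533]
 [279.82689506 211.27902125]]
```

View pics/b.png

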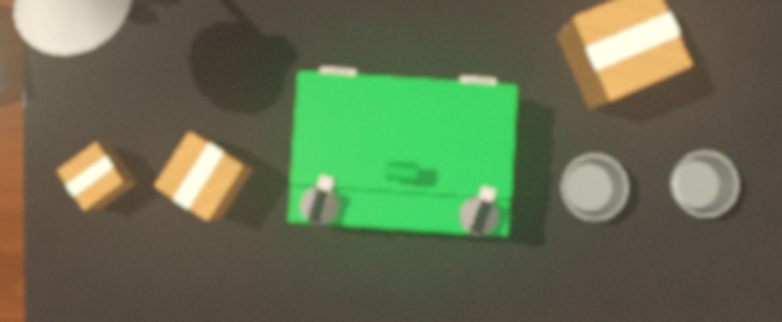

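View pics/b2.png

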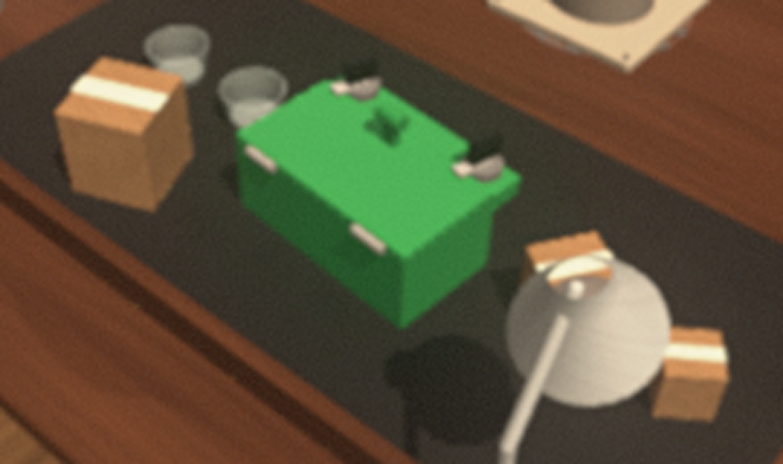

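View pics/a_wrist.png

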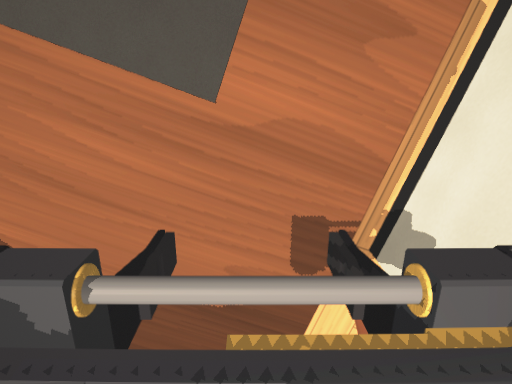

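```bash
cat > case.py <<'E'
from h import *
def greenpoly(c):
    hsv=cv2.cvtColor(c["color"],cv2.COLOR_RGB2HSV)
    m=cv2.inRange(hsv,(50,120,120),(75,255,255)) if True else None
    m=cv2.morphologyEx(m,cv2.MORPH_CLOSE,np.ones((15,15)))
    k=max(cv2.findContours(m,cv2.RETR_EXTERNAL,cv2.CHAIN_APPROX_NONE)[0],key=cv2.contourArea)
    return k
if __name__=="__main__":
    c=cams.camera("top");k=greenpoly(c)
    x=k[:,0,:].astype(float)
    h=cv2.convexHull(k);
    q=cv2.approxPolyDP(h,6,True)[:,0];print(q.tolist())
    # world contour at z .106, fit rect
    P=onz(c,x,0.107)[:,:2]
    rect=cv2.minAreaRect(P.astype(np.float32));print(rect)
    # line fits per side
    ctr=P.mean(0)
    B=cv2.boxPoints(rect);print(B)
    for i in range(4):
        a,b=B[i],B[(i+1)%4];t=(b-a)/np.linalg.norm(b-a);n=np.array([-t[1],t[0]])
        d=np.abs((P-a)@n);s=(P-a)@t/np.linalg.norm(b-a)
        S=P[(d<.008)&(s>.12)&(s<.88)]
        l=cv2.fitLine(S.astype(np.float32),cv2.DIST_HUBER,0,.01,.01).ravel();print(len(S),"dir",np.degrees(np.arctan2(l[1],l[0])),"pt",l[2:])
    # knob tongues/bars
    v=cv2.cvtColor(c["color"],cv2.COLOR_RGB2HSV)
    im=c["color"][190:245,205:330,::-1];cv2.imwrite("pics/k1.png",cv2.resize(im,None,fx=6,fy=6,interpolation=cv2.INTER_CUBIC))
E
python3 case.py
```

```text
[[219, 161], [313, 166], [310, 232], [216, 226]]
((0.5394402742385864, 0.043016113340854645), (0.25573840737342834, 0.17665524780750275), 84.7328872680664)
[[ 0.43974733 -0.07620477]
 [ 0.6156567  -0.09242155]
 [ 0.6391332   0.16223699]
 [ 0.46322387  0.17845377]]
51 dir -6.1722236 pt [ 0.5284006  -0.08268937]
74 dir 84.897194 pt [0.62538224 0.04002615]
51 dir -6.0032606 pt [0.5508815  0.16854368]
75 dir 84.51351 pt [0.4499415  0.01406284]
```

View pics/k1.png

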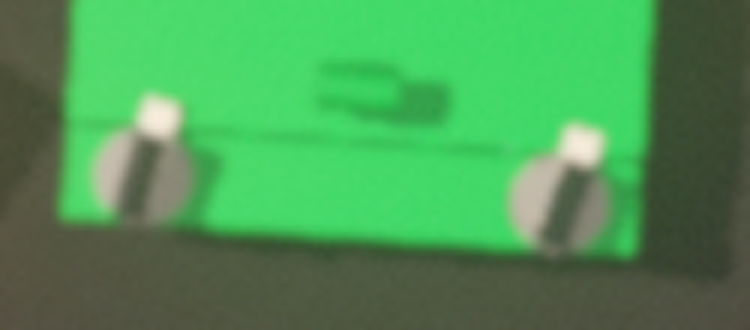

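```bash
cat > k.py <<'E'
from h import *
import sys
yaw=np.radians(-5.6);O=np.array([.5552,.0414,.003])
R=np.array([[np.cos(yaw),-np.sin(yaw),0],[np.sin(yaw),np.cos(yaw),0],[0,0,1]])
W=lambda p:O+R@np.array(p)
def wing():
    c=cams.camera("top")
    hsv=cv2.cvtColor(c["color"],cv2.COLOR_RGB2HSV)
    for s,n in((1,"L"),(-1,"R")):
        ax=W([-.081,.09*s,.11]);p=proj(c,[ax])[0]
        yy,xx=np.mgrid[:384,:512];near=np.hypot(xx-p[0],yy-p[1])<16
        m=near&(hsv[...,1]<60)&(hsv[...,2]>205)
        P=onz(c,np.c_[xx[m],yy[m]],.1145)[:,:2]
        t=P.mean(0)-ax[:2];a=np.degrees(np.arctan2(t[1],t[0]))
        d=near&(hsv[...,2]<110)&(np.hypot(xx-p[0],yy-p[1])<10)
        Q=onz(c,np.c_[xx[d],yy[d]],.1485)[:,:2]
        l=cv2.fitLine(Q.astype(np.float32),cv2.DIST_L2,0,.01,.01).ravel();b=np.degrees(np.arctan2(l[1],l[0]))
        print(n,"axis",ax,p,"tongue n",m.sum(),"len",np.hypot(*t),"ang",a,"turn",-5.6-a,"| bar n",d.sum(),b,"ctr",Q.mean(0))
if __name__=="__main__":
    wing()
    s=r.read_state()
    from scipy.spatial.transform import Rotation as RR
    M=RR.from_quat(s["eef_rot"]).as_matrix();print(np.round(M,3));print("jaw ang",np.degrees(np.arctan2(M[1,1],M[0,1])))
    for n in("top","scene"):
        c=cams.camera(n);im=c["color"][:,:,::-1].copy();im=cv2.resize(im,None,fx=3,fy=3,interpolation=cv2.INTER_CUBIC)
        pts=[W(p) for p in[[-.102,.125,.1],[-.102,-.125,.1],[.07,.125,.1065],[.07,-.125,.1065],[-.081,.09,.1455],[-.081,-.09,.1455],[-.038,0,.1405],[-.06,.125,.1065],[-.06,-.125,.1065]]]
        q=proj(c,pts)
        for u in q: cv2.circle(im,tuple(int(v) for v in u*3+1),3,(0,0,255),1)
        lo=(q.min(0)*3-40).astype(int);hi=(q.max(0)*3+40).astype(int);cv2.imwrite(f"pics/p_{n}.png",im[lo[1]:hi[1],lo[0]:hi[0]])
E
python3 k.py
```

```text
L axis [0.48336904 0.13887468 0.113     ] [228.36103289 218.57542207] tongue n 30 len 0.02588056654047058 ang -16.643451999576808 turn 11.043451999576808 | bar n 54 -9.150562 ctr [0.47557772 0.13775718]
R axis [ 0.46580412 -0.04026625  0.113     ] [297.83231703 223.53549704] tongue n 31 len 0.026883223628510894 ang -21.188916963192035 turn 15.588916963192036 | bar n 68 -18.16834 ctr [ 0.45842385 -0.03878773]
[[-0.     0.344 -0.939]
 [ 0.    -0.939 -0.344]
 [-1.    -0.     0.   ]]
jaw ang -69.9050231186677
```

View pics/p_top.png

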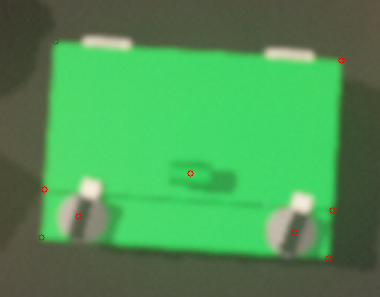

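View pics/p_scene.png

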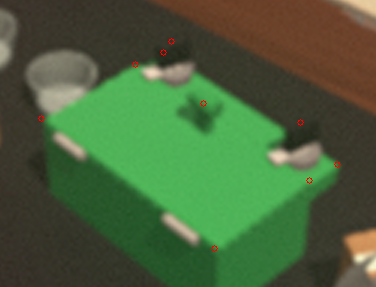

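>>> drive_tool:
  moves: ".018 .039 .002 10 0;.018 .039 .002 10 0;.018 .039 .002 10 0;.018 .039 .002 10 0;.018 .039 .002 10 0;.018 .039 .002 10 0;.018 .039 .002 10 0;.018 .039 .002 10 0;.018 .039 .002 10 0;.018 .039 .002 10 0;.018 .039 .002 10 0;.018 .039 .002 10 0;.018 .039 .002 10 0;.018 .039 .002 10 0;0 0 0 0 0;0 0 0 0 0"

```text
time: 2.45
ee_pos: [0.4666, -0.0416, 0.2615]
eef_rot: [0.123, 0.696, -0.123, 0.696]
ft_force: [-0.6, 0.5, 0.3]
width: 0.0873
```

Run:
```python
from k import *
s=r.read_state();print(np.round(s["joint_positions"],3),np.round(s["ee_pos"],4))
c=cams.camera("wrist");im=c["color"][:,:,::-1].copy()
for p in([-.081,-.09,.1455],[-.081,-.09,.1135],[-.081,.09,.1455],[-.102,-.125,.1],[-.06,-.125,.1065],[-.038,0,.1405]):
    u=proj(c,[W(p)])[0];print(p,u)
    if abs(u).max()<1000: cv2.circle(im,tuple(int(v) for v in u),3,(0,0,255),1)
cv2.imwrite("pics/w1.png",im)
```

```text
[ 0.683  0.005 -0.684  1.782  0.003  1.356  1.22 ] [ 0.4666 -0.0416  0.2615]
[-0.081, -0.09, 0.1455] [253.37483516 192.30571013]
[-0.081, -0.09, 0.1135] [253.22683192 182.71428016]
[-0.081, 0.09, 0.1455] [459.49644625 141.6193294 ]
[-0.102, -0.125, 0.1] [214.34334078 168.05847287]
[-0.06, -0.125, 0.1065] [225.22305893 208.26235682]
[-0.038, 0, 0.1405] [360.2530865  210.78411329]
```

View pics/w1.png

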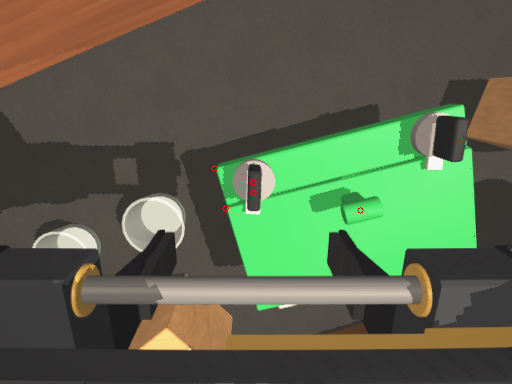

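>>> drive_tool:
  moves: "-.001 .001 -.03 0 .3;0 0 -.03 0 .3;0 0 -.03 0 .3;0 0 -.02 0 .3;0 0 -.01 0 .3;0 0 -.01 0 .3;0 0 0 0 .3;0 0 0 0 .3"
  newtons: 25

```text
time: 3.5
ee_pos: [0.4662, -0.04, 0.1321]
eef_rot: [0.122, 0.696, -0.122, 0.697]
ft_force: [0.0, 0.3, -0.4]
width: 0.0606
```

Run:
```python
from k import *
c=cams.camera("wrist");im=c["color"][:,:,::-1].copy();cv2.imwrite("pics/w2.png",im)
```

```text
(no output)
```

View pics/w2.png

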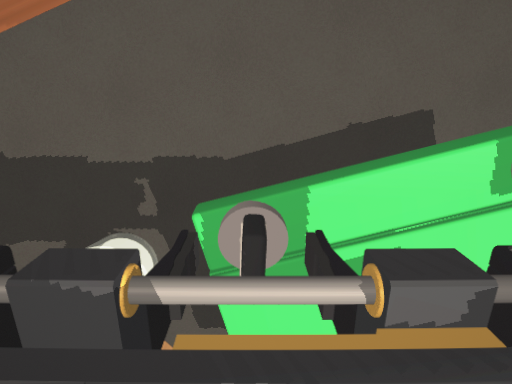

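The wing stands at (254,245), centred between the pads. Close on it.

>>> drive_tool:
  moves: "0 0 0 0 1;0 0 0 0 1;0 0 0 0 1;0 0 0 0 1;0 0 0 0 1;0 0 0 0 1"
  newtons: 25

```text
time: 4.3
ee_pos: [0.466, -0.0392, 0.1316]
eef_rot: [0.122, 0.696, -0.122, 0.697]
ft_force: [1.0, 2.0, -0.8]
width: 0.0119
```

>>> drive_tool:
  moves: "0 0 0 -5 1;0 0 0 -8 1;0 0 0 -8 1;0 0 0 -8 1;0 0 0 -8 1;0 0 0 -8 1;0 0 0 -8 1;0 0 0 -8 1;0 0 0 -6 1;0 0 0 -3 1;0 0 0 0 1"

```text
time: 5.68
ee_pos: [0.4657, -0.0395, 0.1316]
eef_rot: [0.499, 0.501, -0.499, 0.5]
ft_force: [-1.6, 2.5, 2.1]
width: 0.012
```

```bash
cat > st.py <<'E'
from k import *
from scipy.spatial.transform import Rotation as RR
s=r.read_state();M=RR.from_quat(s["eef_rot"]).as_matrix()
print("t",s["time"],"pos",np.round(s["ee_pos"],4),"jaw",round(np.degrees(np.arctan2(M[1,1],M[0,1])),2),"F",np.round(s["ft_force"],1),"T",np.round(s["torque"],3),"q",np.round(s["joint_positions"],2),"w",round(float(s["width"]),4))
E
python3 st.py
```

```text
t 5.675 pos [ 0.4657 -0.0395  0.1316] jaw 0.14 F [-1.6  2.5  2.1] T [ 0.581  0.271 -0.092] q [ 0.57  0.12 -0.61  1.96  0.08  1.08 -0.07] w 0.012
```

>>> drive_tool:
  moves: "0 0 0 -3 1;0 0 0 -3 1;0 0 0 0 1"

```text
time: 6.05
ee_pos: [0.4656, -0.0396, 0.1316]
eef_rot: [-0.524, -0.474, 0.525, -0.474]
ft_force: [-2.3, 2.8, 2.2]
width: 0.0118
```

```bash
python3 st.py
```

```text
t 6.05 pos [ 0.4656 -0.0396  0.1316] jaw -5.77 F [-2.3  2.8  2.2] T [0.673 0.442 0.315] q [ 0.56  0.12 -0.6   1.96  0.08  1.08 -0.17] w 0.0118
```

>>> drive_tool:
  moves: "0 0 0 -3 1;0 0 0 -2 1;0 0 0 0 1"

```text
time: 6.42
ee_pos: [0.4656, -0.04, 0.1316]
eef_rot: [-0.545, -0.451, 0.545, -0.451]
ft_force: [-3.9, 0.8, 4.1]
width: 0.0128
```

```bash
python3 st.py
```

```text
t 6.425 pos [ 0.4656 -0.04    0.1316] jaw -10.83 F [-3.9  0.8  4.1] T [0.349 0.679 0.533] q [ 0.56  0.12 -0.59  1.96  0.07  1.08 -0.26] w 0.0128
```

>>> drive_tool:
  moves: "0 0 0 0 .3;0 0 0 0 .3;0 0 0 0 .3;0 0 .03 0 .2;0 0 .05 0 0;0 .01 .05 5 0;.002 .019 0 10 0;.002 .025 0 10 0;.002 .025 0 10 0;.002 .025 0 10 0;.002 .025 0 10 0;.003 .025 0 10 0;.003 .02 0 10 0;.002 .005 0 10 0;0 0 0 0 0;0 0 0 0 0"

```text
time: 8.43
ee_pos: [0.4839, 0.1385, 0.2615]
eef_rot: [0.099, 0.7, -0.099, 0.7]
ft_force: [0.5, 0.3, 0.8]
width: 0.0868
```

```bash
python3 st.py;  python3 - <<'E'
from k import *
wing()
c=cams.camera("wrist");im=c["color"][:,:,::-1].copy()
for p in([-.081,-.09,.1455],[-.081,.09,.1135],[-.081,.09,.1455],[-.102,.125,.1],[-.06,.125,.1065],[-.038,0,.1405]):
    u=proj(c,[W(p)])[0];print(p,u)
    if abs(u).max()<1000: cv2.circle(im,tuple(int(v) for v in u),3,(0,0,255),1)
cv2.imwrite("pics/w3.png",im)
E
```

```text
t 8.425 pos [0.4839 0.1385 0.2615] jaw 73.84 F [0.5 0.3 0.8] T [ 0.065 -0.244 -0.002] q [ 0.39  0.11 -0.8   1.7   0.08  1.37  0.86] w 0.0868Traceback (most recent call last):
  File "<stdin>", line 2, in <module>
  File "k.py", line 13, in wing
    P=onz(c,np.c_[xx[m],yy[m]],.1145)[:,:2]
      ~~~^^^^^^^^^^^^^^^^^^^^^^^^^^^^
  File "h.py", line 12, in onz
    o,d=ray(c,uv);return o+d*((z-o[2])/d[:,2])[:,None]
        ~~~^^^^^^
  File "h.py", line 8, in ray
    K,D=KD(c);n=cv2.undistortPoints(np.array(uv,float).reshape(-1,1,2),K,D).reshape(-1,2)
                ~~~~~~~~~~~~~~~~~~~^^^^^^^^^^^^^^^^^^^^^^^^^^^^^^^^^^^^^^^^
cv2.error: OpenCV(4.12.0) /io/opencv/modules/calib3d/src/undistort.dispatch.cpp:347: error: (-215:Assertion failed) CV_IS_MAT(_src) && CV_IS_MAT(_dst) && (_src->rows == 1 || _src->cols == 1) && (_dst->rows == 1 || _dst->cols == 1) && _src->cols + _src->rows - 1 == _dst->rows + _dst->cols - 1 && (CV_MAT_TYPE(_src->type) == CV_32FC2 || CV_MAT_TYPE(_src->type) == CV_64FC2) && (CV_MAT_TYPE(_dst->type) == CV_32FC2 || CV_MAT_TYPE(_dst->type) == CV_64FC2) in function 'cvUndistortPointsInternal'
```

```bash
python3 - <<'E'
from k import *
c=cams.camera("wrist");im=c["color"][:,:,::-1].copy()
for p in([-.081,-.09,.1455],[-.081,.09,.1135],[-.081,.09,.1455],[-.102,.125,.1],[-.06,.125,.1065],[-.038,0,.1405]):
    u=proj(c,[W(p)])[0];print(p,u)
    if abs(u).max()<1000: cv2.circle(im,tuple(int(v) for v in u),3,(0,0,255),1)
cv2.imwrite("pics/w3.png",im)
E
```

```text
[-0.081, -0.09, 0.1455] [ 60.27459794 227.2060143 ]
[-0.081, 0.09, 0.1135] [252.36525177 183.32418722]
[-0.081, 0.09, 0.1455] [252.42906389 192.97990974]
[-0.102, 0.125, 0.1] [283.12102222 153.44165823]
[-0.06, 0.125, 0.1065] [290.13015038 195.04904688]
[-0.038, 0, 0.1405] [167.89896174 250.28954419]
```

View pics/w3.png

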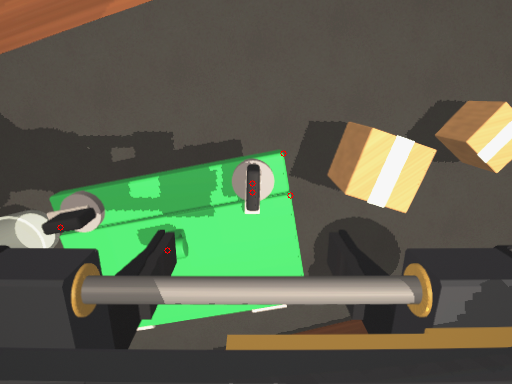

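>>> drive_tool:
  moves: "-.001 0 -.03 0 .3;0 0 -.03 0 .3;0 0 -.03 0 .3;0 0 -.02 0 .3;0 0 -.01 0 .3;0 0 -.01 0 .3;0 0 0 0 .3;0 0 0 0 1;0 0 0 0 1;0 0 0 0 1;0 0 0 0 1;0 0 0 0 1;0 0 0 0 1"

```text
time: 10.15
ee_pos: [0.4829, 0.1399, 0.1316]
eef_rot: [0.098, 0.7, -0.097, 0.7]
ft_force: [1.0, 3.1, -1.0]
width: 0.0117
```

```bash
python3 st.py
```

```text
t 10.15 pos [0.4829 0.1399 0.1316] jaw 74.13 F [ 1.   3.1 -1. ] T [ 0.71  -0.598 -0.008] q [ 0.35  0.24 -0.79  1.87  0.19  1.11  0.78] w 0.0117
```

>>> drive_tool:
  moves: "0 0 0 -5 1;0 0 0 -8 1;0 0 0 -8 1;0 0 0 -8 1;0 0 0 -8 1;0 0 0 -8 1;0 0 0 -8 1;0 0 0 -8 1;0 0 0 -8 1;0 0 0 -6 1;0 0 0 -3 1;0 0 0 0 1"

```text
time: 11.65
ee_pos: [0.4823, 0.1395, 0.1316]
eef_rot: [-0.516, -0.483, 0.517, -0.483]
ft_force: [-3.6, 1.7, 2.6]
width: 0.0116
```

```bash
python3 st.py
```

```text
t 11.65 pos [0.4823 0.1395 0.1316] jaw -3.85 F [-3.6  1.7  2.6] T [ 0.342  0.836 -0.034] q [ 0.2   0.2  -0.63  1.88  0.13  1.1  -0.54] w 0.0116
```

>>> drive_tool:
  moves: "0 0 0 -3 1;0 0 0 -3 1;0 0 0 0 1"

```text
time: 12.02
ee_pos: [0.4823, 0.1391, 0.1316]
eef_rot: [-0.54, -0.456, 0.541, -0.456]
ft_force: [-5.3, -0.1, 6.2]
width: 0.0126
```

```bash
python3 st.py
```

```text
t 12.025 pos [0.4823 0.1391 0.1316] jaw -9.76 F [-5.3 -0.1  6.2] T [-0.058  1.103  0.558] q [ 0.19  0.2  -0.61  1.88  0.13  1.1  -0.64] w 0.0126
```

>>> drive_tool:
  moves: "0 0 0 0 .3;0 0 0 0 .3;0 0 0 0 .3;0 0 .03 0 .2;0 0 .05 0 0;.005 -.01 .03 10 0;.005 -.01 0 10 0;.005 -.01 0 10 0;.005 -.01 0 10 0;.005 -.01 0 10 0;.005 -.01 0 10 0;.005 -.01 0 10 0;0 -.01 0 10 0;0 -.01 0 10 0;0 -.004 0 4 0;0 0 0 0 0;0 0 0 0 0"

```text
time: 14.15
ee_pos: [0.5178, 0.0453, 0.2416]
eef_rot: [0.037, 0.706, -0.037, 0.706]
ft_force: [-0.1, 0.4, -0.9]
width: 0.0871
```

```bash
python3 st.py;  python3 - <<'E'
from k import *
for n in("wrist","top"):
    c=cams.camera(n);im=c["color"][:,:,::-1].copy()
    for p in([-.038,-.017,.1405],[-.038,.017,.1405],[-.081,.09,.1455],[-.102,.125,.1],[-.06,.125,.1065],[-.038,0,.1405]):
        u=proj(c,[W(p)])[0];print(p,u)
        if n=="wrist" and abs(u).max()<1000: cv2.circle(im,tuple(int(v) for v in u),3,(0,0,255),1)
    if n=="top": im=cv2.resize(im[140:250,190:340],None,fx=5,fy=5)
    cv2.imwrite(f"pics/w4{n}.png",im)
E
```

```text
t 14.15 pos [0.5178 0.0453 0.2416] jaw 84.02 F [-0.1  0.4 -0.9] T [ 0.126 -0.155 -0.016] q [ 0.43  0.15 -0.65  1.7   0.09  1.33  1.22] w 0.0871
[-0.038, -0.017, 0.1405] [231.54130393 198.6930027 ]
[-0.038, 0.017, 0.1405] [272.23956467 198.41297339]
[-0.081, 0.09, 0.1455] [366.66384288 147.4536673 ]
[-0.102, 0.125, 0.1] [389.94682514 116.14191032]
[-0.06, 0.125, 0.1065] [387.44320836 163.38333717]
[-0.038, 0, 0.1405] [251.88667566 198.55345924]
[-0.038, -0.017, 0.1405] [271.08476629 204.59273032]
[-0.038, 0.017, 0.1405] [257.62044381 203.63750954]
[-0.081, 0.09, 0.1455] [227.31862646 218.63151943]
[-0.102, 0.125, 0.1] [214.68222434 225.6346071 ]
[-0.06, 0.125, 0.1065] [215.66676821 209.52333747]
[-0.038, 0, 0.1405] [264.35155479 204.11540296]
```

View pics/w4wrist.png

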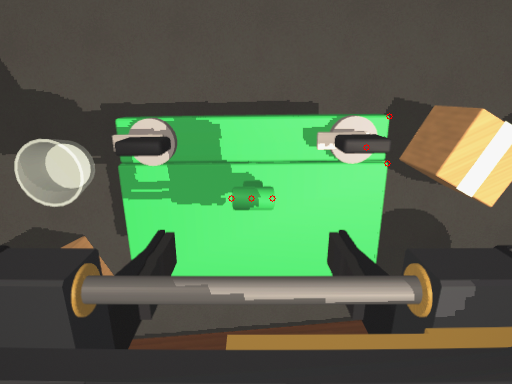

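View pics/w4top.png

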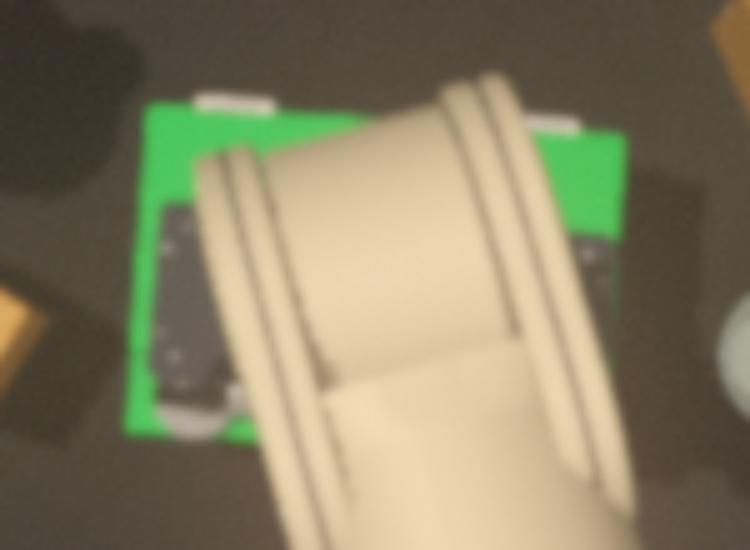

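>>> drive_tool:
  moves: "0 0 -.03 0 .3;0 0 -.03 0 .3;0 0 -.025 0 .3;0 0 -.015 0 .3;0 0 -.006 0 .3;0 0 0 0 .3;0 0 0 0 1;0 0 0 0 1;0 0 0 0 1;0 0 0 0 1;0 0 0 0 1"
  newtons: 30

```text
time: 15.62
ee_pos: [0.5181, 0.0464, 0.1359]
eef_rot: [0.037, 0.706, -0.035, 0.706]
ft_force: [1.4, 4.9, -0.7]
width: 0.0337
```

```bash
python3 st.py;  python3 - <<'E'
from k import *
for ph in range(0,65,5):
    a=np.radians(ph);x=-.108;z=.040
    p=W([.07+x*np.cos(a)+z*np.sin(a),0,.1005-x*np.sin(a)+z*np.cos(a)]);print(ph,np.round(p,4))
c=cams.camera("wrist");cv2.imwrite("pics/w5.png",c["color"][:,:,::-1])
E
```

```text
t 15.625 pos [0.5181 0.0464 0.1359] jaw 84.16 F [ 1.4  4.9 -0.7] T [ 1.095 -0.44  -0.035] q [ 0.4   0.24 -0.65  1.83  0.16  1.12  1.17] w 0.0337
0 [0.5174 0.0451 0.1435]
5 [0.5213 0.0447 0.1528]
10 [0.5259 0.0443 0.1616]
15 [0.5313 0.0437 0.1701]
20 [0.5375 0.0431 0.178 ]
25 [0.5443 0.0425 0.1854]
30 [0.5517 0.0417 0.1921]
35 [0.5597 0.041  0.1982]
40 [0.5681 0.0401 0.2036]
45 [0.577  0.0393 0.2082]
50 [0.5863 0.0384 0.2119]
55 [0.5958 0.0374 0.2149]
60 [0.6056 0.0365 0.217 ]
```

View pics/w5.png

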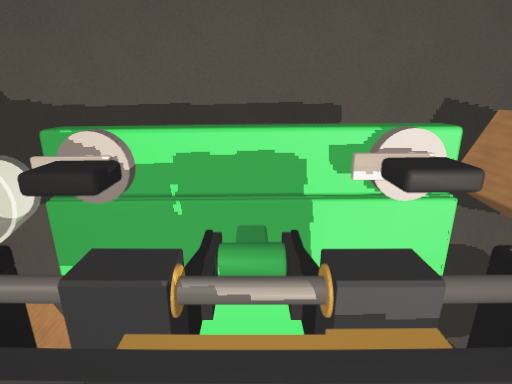

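>>> drive_tool:
  moves: ".002 0 .0045 0 1;.002 0 .0045 0 1;.002 -.0005 .0045 0 1;.0025 -.0005 .0045 0 1;.0025 0 .0045 0 1;.003 -.0005 .004 0 1;0 0 0 0 1"
  newtons: 30

```text
time: 16.55
ee_pos: [0.5314, 0.0451, 0.1621]
eef_rot: [0.036, 0.707, -0.035, 0.706]
ft_force: [0.2, 6.7, -2.8]
width: 0.0336
```

```bash
python3 st.py
```

```text
t 16.55 pos [0.5314 0.0451 0.1621] jaw 84.19 F [ 0.2  6.7 -2.8] T [1.573 0.235 0.128] q [ 0.4   0.25 -0.64  1.77  0.16  1.18  1.18] w 0.0336
```

>>> drive_tool:
  moves: ".003 0 .004 0 1;.0032 0 .0039 0 1;.0034 0 .0037 0 1;.0034 -.0005 .0037 0 1;.0037 -.0005 .0034 0 1;.0037 0 .0033 0 1;.004 -.0005 .0031 0 1;.004 -.0005 .003 0 1;.0042 0 .0027 0 1;.0042 -.0005 .0027 0 1;.0044 -.0005 .0023 0 1;.0045 -.0005 .0023 0 1;0 0 0 0 1"

```text
time: 18.18
ee_pos: [0.5774, 0.0409, 0.2003]
eef_rot: [0.036, 0.706, -0.036, 0.706]
ft_force: [-1.7, 4.4, -0.3]
width: 0.0333
```

```bash
python3 st.py
```

```text
t 18.175 pos [0.5774 0.0409 0.2003] jaw 84.15 F [-1.7  4.4 -0.3] T [1.115 0.451 0.068] q [ 0.37  0.32 -0.63  1.61  0.19  1.28  1.18] w 0.0333
```

On the arc at 45°. Continue to 60°.

>>> drive_tool:
  moves: ".0046 -.0005 .0019 0 1;.0047 -.0005 .0018 0 1;.0047 -.0005 .0015 0 1;.0048 -.0005 .0015 0 1;.0049 -.0005 .0011 0 1;.0049 -.0005 .001 0 1;0 0 0 0 1;0 0 0 0 1;0 0 0 0 1"

```text
time: 19.3
ee_pos: [0.6059, 0.0382, 0.2091]
eef_rot: [0.036, 0.706, -0.036, 0.706]
ft_force: [-2.2, 5.3, -0.3]
width: 0.0336
```

```bash
python3 st.py
python3 - <<'E'
from k import *
s=r.read_state();p=np.array(s["ee_pos"])+[0,0,.008]
q=R.T@(p-W([.07,0,.1005]));print(q,"r",np.hypot(q[0],q[2]),"nominal r",np.hypot(.108,.04),"angle",np.degrees(np.arctan2(q[2],-q[0])-np.arctan2(.04,.108)))
for n in("scene","wrist","top"):
    c=cams.camera(n);im=c["color"][:,:,::-1].copy()
    a=np.radians(60)
    # lid face corners at 60 (upper face .006 above hinge line, free edge 130)
    P=[]
    for y in(-.125,.125):
        x,z=-.130,.006
        P.append(W([.07+x*np.cos(a)+z*np.sin(a),y,.1005-x*np.sin(a)+z*np.cos(a)]))
    u=proj(c,P)
    if n!="wrist":
        im=cv2.resize(im,None,fx=3,fy=3,interpolation=cv2.INTER_CUBIC)
        for v in u: cv2.circle(im,tuple(int(t*3+1) for t in v),4,(0,0,255),1)
        o=(u.mean(0)*3).astype(int);x0=max(o[0]-400,0);y0=max(o[1]-300,0);im=im[y0:y0+600,x0:x0+800]
    cv2.imwrite(f"pics/f_{n}.png",im)
E
```

```text
t 19.3 pos [0.6059 0.0382 0.2091] jaw 84.17 F [-2.2  5.3 -0.3] T [1.313 0.393 0.097] q [ 0.35  0.37 -0.62  1.52  0.22  1.32  1.18] w 0.0336
[-0.0191903   0.00178199  0.11359749] r 0.11520701705331746 nominal r 0.11516944039110374 angle 60.088275561595786
```

View pics/f_scene.png

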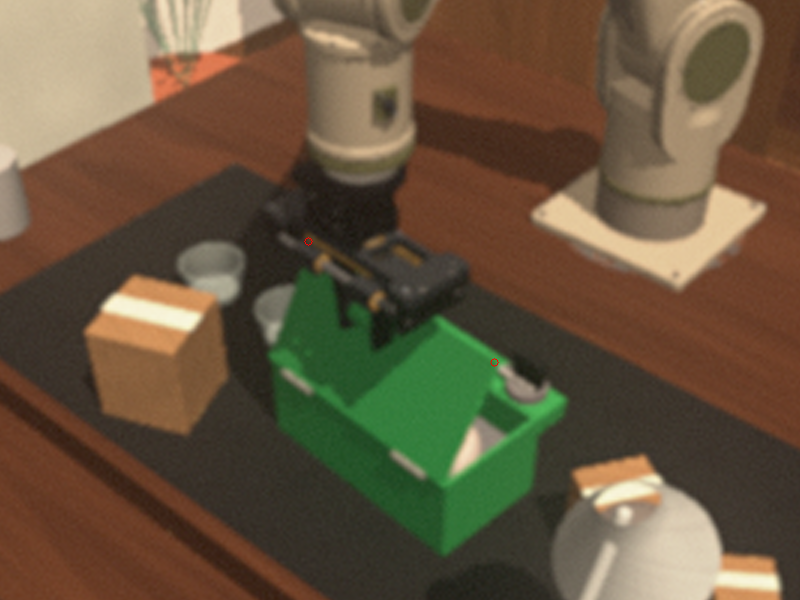

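View pics/f_top.png

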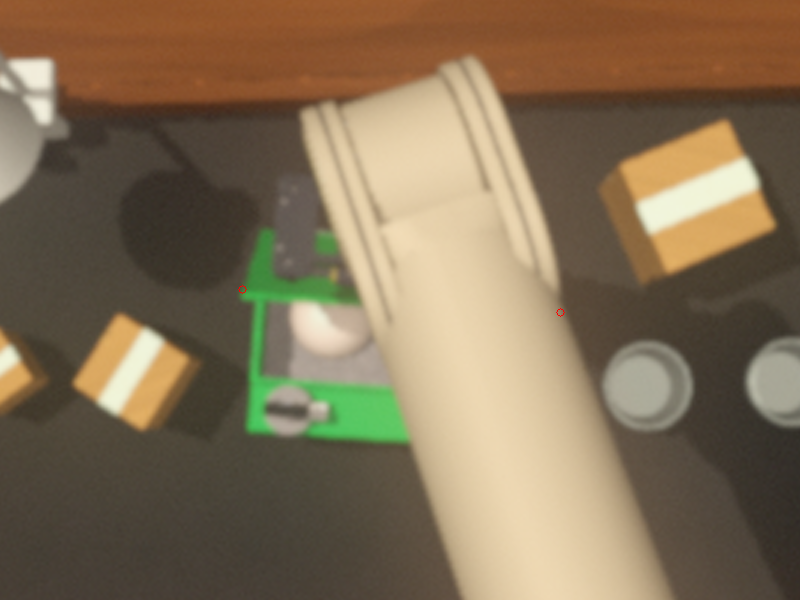

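View pics/f_wrist.png

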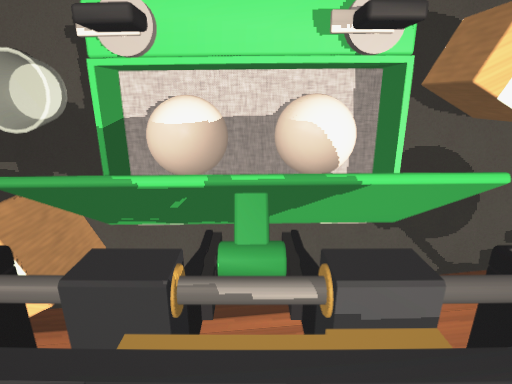

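```bash
python3 -c "
from bench import r,ticket
import numpy as np
print(np.abs(r.read_state()['joint_vel']).max());print(ticket.close_job())"
```

```text
0.0011127147199257825
the job is handed in; nothing more can be done
None
```

I turned the right knob and then the left clockwise to their end stops. I then pinched the pull by its ends, swung the lid up along its arc, and handed the job in with the gripper still holding it.

**Knobs:** At each stop the twisting torque rose sharply to 0.53–0.56 N m and the pads began to slip on the wing. The wrist picture shows both tongues lying along the ledge towards the case's −y end.

**Lid:** From the gripper position, the lid is at about 60.1°. The grip sits 115.2 mm from the hinge line, which matches the pull's true radius. In the top and scene pictures, the one lid corner not hidden by the arm or gripper (the +y one) lies where a 60° lid should put it. The arm was still at hand-in.

**Surroundings:** I did not approach any carton, ramekin or the lamp. In the last pictures they look unmoved, though I only compared them by eye. The job took about 19.5 s of the 58 s, and the wrist force in the readings I took stayed below about 10 N.

**Disagreements:**
- The case position fitted from the top picture sat about 2 mm off in the scene picture.
- The gripper ended about 1.8 mm off the case's middle in y, with a steady 5 N sideways force.
- One check of the knob angles from the top picture failed because the arm blocked the view, so I relied on the wrist pictures and the torque.

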